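# Start the curing lamp and hold the tank frame corner square

### The arm

A 7-joint arm with a two-finger parallel gripper is mounted at the origin on the work surface. World frame = base frame: x ahead of the robot, y to its left, z up, the work surface at z = 0. Lengths are in m, angles in rad, forces in N, time in s.
With the tool pointing down it reaches from about 0.425 to 0.925 m from the base axis. Payload 6.8 kg.
Tool frame: the origin (TCP) lies on the front face of the gripper's body, between the roots of the fingers; the fingertips stand 73 mm ahead of it and the grasp point (between the pads) lies 54 mm ahead of it (env.nose_length is the distance from the TCP to the fingertips, in m); z points along the fingers, y is the line along which they close (so a half turn about z gives the same grasp; the last joint's range is limited). The gripper opens to 85 mm and grips with 20 to 120 N. Pads are 22 mm wide; open, the fingers measure 114 mm over their backs; the gripper's body (76 mm by 85 mm) begins 54 mm behind the grasp point. The pads swing forward as they close: fully open they stand 13 mm farther back than shut.
Start: joints at [1.205, 0.477, 0.022, 1.555, -0.011, 1.109, -0.083], TCP at [0.172, -0.653, 0.304] pointing down, gripper open.
Joint ranges: [-2.96, 2.96], [-0.34, 2.1], [-1.41, 1.46], [0.24, 2.44], [-1.37, 4.51], [0.17, 1.92], [-2.96, 2.96]. Speed limits (rad/s): [2.39, 2.39, 3.14, 3.14, 3.14, 3.14, 3.14].

### API

Orientations are given as a unit quaternion [w, x, y, z].
In Python, from cell import env, kin, camera, calibration, job gives the robot as it stands. The module is installed in compiled form; this text tells all that it offers. Calls block until the motion is done:
- env.reach(position, orientation): joint-space move of the TCP to a pose.
- env.movel(position, velocity=0.15, rot=None, stop_force=None): straight line of the TCP; rot=None keeps the orientation; velocity is the mean speed in m/s. With stop_force (N) it stops when the force on the tool has changed by that much, and returns True; else False.
- env.goto_joints(angles): joint-space move.
- env.grip(opening, f_grip=None): finger opening in m; f_grip is the grip in N (None keeps the last); returns when the fingers have stopped.
- env.dwell(seconds).
- kin.inverse_kinematics(position, orientation): joint angles nearest the present ones, or None.
- env.get_state(): the state.
- camera(name): name is "scene" or "top"; returns (picture, depth): 400x640x3 uint8, blue, green, red; 400x640 float32, m along the optical axis (not along the pixel's ray), 0 where there is no reading.
- calibration(name): a dict with "fx", "fy", "cx", "cy" (pixels), "rvec" (rotation vector, rad) and "tvec" (3), from world to camera coordinates, as OpenCV has them. Camera axes: x right, y down, z forward; pixel columns grow to the right and rows downward; lengths in m; the calibration is good to about 2 mm. A picture is of the moment at which its call begins. calibration takes no time and is no camera call.
A pose or a line that the arm cannot do raises env.PlanningError and nothing moves.
- job.job_done(): hands the job in; it is judged then, once.
The state is a dict: "time": time; "qpos": joint angles; "joint_velocities": joint speeds; "joint_torque": joint torques, N m; "tcp_pos": TCP position; "orientation": TCP orientation; "force": force on the tool from outside, world axes, zero at the start; "torque": the same for the moment, N m; "opening": finger opening in m; "gripper_force": force on a finger pad.
Only numpy, scipy, OpenCV 4.12 (cv2) and the standard library are available. Lean on these libraries where they do the work, as an engineer would, in place of code of your own. Each camera call takes 0.05 s, during which the arm holds its last target. There are 200 camera calls.

### The job

Press the green start button on the lamp timer fully down and let it come back up. Then take the orange assembly square (it has an upright black grip) and, keeping it flat at bench level, press it into the inside corner of the tank frame so that it swings the sprung blue bar out to a right angle and lies flush along both bars, heel fully home in the corner. Finish while still holding it there, pressed against both bars, touching the frame only with the square and leaving the jar, tip rack and dishes where they are.

Things in the scene. Friction and masses are not known exactly. Their poses are not given: they have to be found in the camera images.
- timer: grey lamp timer box fixed on the bench, 100 x 120 mm (x, y), 45 mm high; origin at the centre of its underside. The green button stands on its top
- start (a joint): travel of the green start button: 0 up, 0.006 m fully down; a spring that takes about 5 N fully down and brings it back up. Counted as pressed beyond 0.005
- start_top (a point): centre of the top face of the green start button, 30 mm across; it is pressed straight down
- plate: fixed bar of the tank frame, bare aluminium, 30 x 30 x 200 mm, lying on the bench. Origin: the frame's inside corner, at bench level. The bar fills x 0 to 30, y -170 to +30, z 0 to 30 mm; its inner face is x = 0, looking to -x. The blue bar runs from the origin towards -x, lying on the +y side, so the square is pushed to +x and +y in this frame
- stud (a joint): angle of the blue bar (rad): 0 is exactly square to the plate, positive is folded inward (sharp corner), where it starts (0.10 to 0.18). A spring with friction resists: at square it takes about 0.75 N m to push out (6 N at the end of the square's leg) and pushes back with about 3 N there
- stud_end (a point): end of the blue bar's inner face, 200 mm from the corner, half-way up (15 mm)
- square: loose orange L-shaped square lying flat, about 0.3 kg. Origin: its outside corner (heel), underside. Legs 120 mm long, 24 wide, 18 thick run from it to -x and -y; outer faces are x = 0 (goes against the plate) and y = 0 (against the blue bar). A 12 mm thick diagonal brace carries the grip. In place its origin and axes coincide with the plate's
- square_grip (a point): middle of the square's upright black grip, the point to grasp: at (-60, -60, 44) mm in the square's frame, same axes. The grip is 60 mm long along (1,-1) of those axes, 18 mm thick along the diagonal (1,1), from 12 to 62 mm above the underside; the fingers close on the 18 mm, along (1,1)
- jar: bystander: closed glass jar with yellow lid, 72 mm across, 110 mm high, origin under its centre; leave it alone
- rack: bystander: yellow pipette tip rack, 60 x 100 mm, 35 mm high, origin under its centre; leave it alone
- dishes: bystander: stack of round white dishes with a blue lid, 60 mm across, 31 mm high, origin under its centre; leave it alone
- lamp: low black curing lamp with a blue strip, fixed behind the plate; same origin and axes as the plate; fills x 40 to 90, y -85 to +25 mm, top 68 mm above the bench
- hinge: the corner hinge with the swinging blue bar (30 x 30 x 200 mm) it carries; fixed, same origin and axes as the plate. The bar turns about the vertical axis through this origin. When square it would fill x -200 to 0, y 0 to 30, z 0 to 30 mm, its inner face being y = 0, looking to -y; see stud for its angle
Things that resemble listed ones, but are neither listed nor needed, are in the scene too. Of the things shaped like the square, the orange one is meant.

How it is judged:
On the way, in this order (a step that is already met when the one before it is completed fails the run):
1. the green start button is pressed fully down (value of joint start above 0.005 m), for 0.05 s.
2. the button is released and back up (value of joint start below 0.0015 m), for 0.1 s.
3. the square is pressed against both bars (contact force between square and plate above 1 N and contact force between square and hinge above 1 N), for 0.2 s.
At the end, for the whole second after the job is handed in: Button up; gripper on the square (over 2 N), square pressing each bar with over 1 N, robot off the bars; square and blue bar within 0.03 rad of true to the plate; heel within 4 mm of the inside corner in x and y, under 10 mm above the bench, tilt under 0.06 rad, still (all of step 3 and value of joint start below 0.0015 m and contact force between the fingers and square above 2 N and contact force between each of the arm, the fingers and plate below 0.5 N and contact force between each of the arm, the fingers and hinge below 0.5 N and angle between the x axis of square and the x axis of plate, either way round below 0.03 rad and value of joint stud between -0.03 and 0.03 rad and x of square in the frame of plate between -0.004 and 0.004 m and y of square in the frame of plate between -0.004 and 0.004 m and z of square in the frame of plate below 0.01 m and angle between square's own z axis and vertical below 0.06 rad and linear speed of square below 0.02 m/s); the arm keeps its last pose, push and grip.
It fails at once if the jar was moved by more than 30 mm (distance of jar from where it was at the start of the episode above 0.03 m).
It fails at once if the tip rack was moved by more than 30 mm (distance of rack from where it was at the start of the episode above 0.03 m).
It fails at once if the dishes were moved by more than 30 mm (distance of dishes from where it was at the start of the episode above 0.03 m).
It also fails if it takes over 56 s, if anything falls off the work surface, if the arm or the gripper's body presses on something with over 40 N, if the wrist force passes 120 N, or if a joint passes its speed limit or range.

## Working session

There is one attempt and no reset: what is moved stays moved. The work goes in short steps, each a Python script; the robot and the scene stay as the last script left them, time stands still between calls to the robot, and variables do not carry over. Pictures are saved under pics/ and viewed, at most 10 in all, crops included, and the job is handed in when it is done.

```bash
mkdir -p pics
cat > h.py <<'E'
import numpy as np, cv2
from cell import env, kin, camera, calibration, job
def cal(n):
    c=calibration(n); R=cv2.Rodrigues(np.array(c["rvec"],float))[0]; t=np.array(c["tvec"],float).ravel()
    return c,R,t
def onplane(n,uv,z):
    c,R,t=cal(n); uv=np.atleast_2d(np.array(uv,float))
    d=np.c_[(uv[:,0]-c["cx"])/c["fx"],(uv[:,1]-c["cy"])/c["fy"],np.ones(len(uv))]@R
    o=-R.T@t; return o+d*((z-o[2])/d[:,2])[:,None]
def cloud(n,depth):
    c,R,t=cal(n); v,u=np.mgrid[:400,:640]
    p=np.stack([(u-c["cx"])/c["fx"]*depth,(v-c["cy"])/c["fy"]*depth,depth],-1)
    return (p-t)@R
E
python3 - <<'E'
from h import *
for n in("scene","top"):
    im,d=camera(n); cv2.imwrite(f"pics/{n}0.png",im); np.savez(f"{n}0.npz",im=im,d=d)
    c,R,t=cal(n); print(n,-R.T@t,c["fx"])
E
```

```text
scene [1.45697922 0.76656404 0.94639812] 459.8506520287583
top [ 0.25954209 -0.03171624  1.39744016] 451.18209180682885
```

View pics/scene0.png

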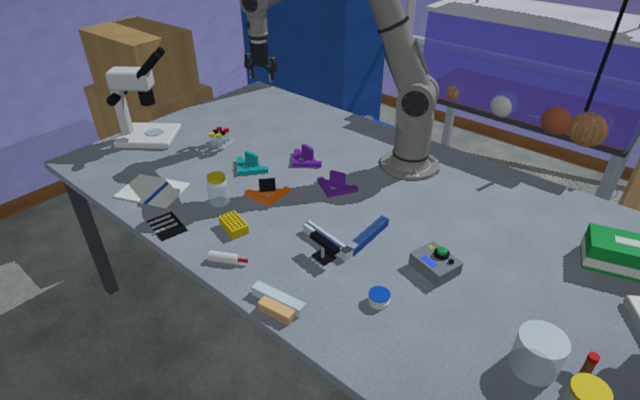

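View pics/top0.png

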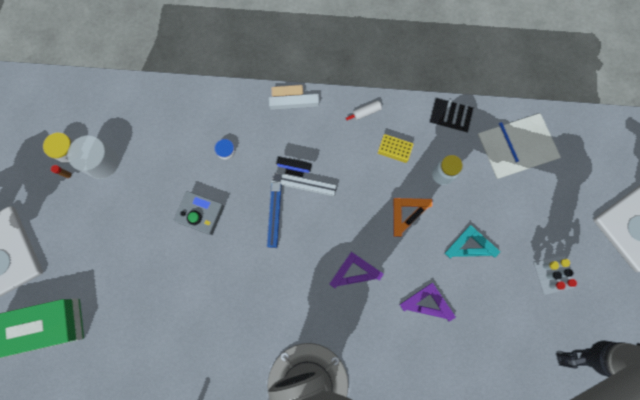

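The top view shows the timer button at (194,217) and the frame corner near (277,185), with the blue bar running down and the plate running right. The orange square's heel is near (395,200) and its grip near (415,215). The dishes are at (224,148), the rack at (396,147) and the jar at (451,167).

Run:
```python
from h import *
D={n:np.load(f"{n}0.npz") for n in("top","scene")}
im=D["top"]["im"]; hsv=cv2.cvtColor(im,cv2.COLOR_BGR2HSV); P=cloud("top",D["top"]["d"])
cv2.imwrite("pics/crop.png",np.hstack([cv2.resize(im[140:260,170:350],None,fx=3,fy=3,interpolation=cv2.INTER_CUBIC)[:,:540],cv2.resize(im[190:245,385:440],(260,360)[::1],interpolation=cv2.INTER_CUBIC)]))
def big(m,box):
    k=np.zeros(m.shape,np.uint8);x0,x1,y0,y1=box;k[y0:y1,x0:x1]=1;m=(m*k).astype(np.uint8)
    n,l,s,c=cv2.connectedComponentsWithStats(m);i=1+np.argmax(s[1:,4]);return (l==i).astype(np.uint8),c[i],s[i]
def inr(lo,hi): return (cv2.inRange(hsv,lo,hi)>0)
for nm,lo,hi,box,z in [("orange",(5,120,90),(18,255,255),(380,445,190,245),.018),("blue",(95,110,60),(115,255,255),(262,288,188,252),.03),("green",(50,100,50),(85,255,255),(180,210,205,232),None),("grip",(0,0,0),(180,255,60),(400,432,200,228),.062)]:
    m,c,s=big(inr(lo,hi),box); pts=P[m>0]
    zz=z if z else np.median(pts[:,2])
    print(nm,c,s,"depth z med",np.percentile(pts[:,2],[5,50,95]).round(4),"centre",onplane("top",c,zz).round(4))
    ct=max(cv2.findContours(m,0,1)[0],key=cv2.contourArea); w=onplane("top",ct[:,0,:],zz)[:,:2].astype(np.float32)
    r=cv2.minAreaRect(w*1000); print("  rect",r, cv2.boxPoints(r).round(1).tolist())
    if nm=="orange": print("  tri",(cv2.minEnclosingTriangle(w.reshape(-1,1,2)*1000)[1]).reshape(3,2).round(1).tolist())
# heights on the plate area
Z=P[...,2]
m=((Z>.022)&(Z<.038)); x0,x1,y0,y1=265,345,165,255
m2,c,s=big(m,(x0,x1,y0,y1)); print("frame",s)
for v in range(170,200,2): print(v,"".join("%3d"%min(99,round(1000*Z[v,u])) for u in range(266,342,3)))
# timer button local heights
b=P[205:232,180:212]; print("timer top z",np.median(b[...,2]), "max",b[...,2].max())
```

```text
orange [406.1489726  211.31335616] [394 198  38  38 584] depth z med [0.01   0.0165 0.0217] centre [[ 0.5338 -0.2628  0.018 ]]
  rect ((518.4283447265625, -283.51953125), (117.99649810791016, 115.58011627197266), 2.5776994228363037) [[456.8999938964844, -228.39999389648438], [462.1000061035156, -343.8999938964844], [580.0, -338.6000061035156], [574.7999877929688, -223.10000610351562]]
  tri [[579.4000244140625, -356.5], [435.29998779296875, -229.39999389648438], [575.5999755859375, -223.10000610351562]]
blue [273.8029661  219.45127119] [267 191  14  57 472] depth z med [0.0092 0.0285 0.0336] centre [[0.4747 0.1432 0.03  ]]
  rect ((477.4443664550781, 143.93072509765625), (175.23831176757812, 30.97896957397461), 1.7530343532562256) [[389.3999938964844, 156.6999969482422], [390.29998779296875, 125.80000305175781], [565.5, 131.10000610351562], [564.5, 162.10000610351562]]
green [192.92523364 216.92523364] [188 212  11  11 107] depth z med [0.0545 0.0644 0.0696] centre [[0.4583 0.3813 0.0644]]
  rect ((458.20965576171875, 381.03765869140625), (31.322057723999023, 29.959707260131836), 7.8
[... 1205 characters left out ...]
9 12 16 31 31 31 29 22 32 30 29 35 31 33 25 30 29 24 -6  0 -1  1
186   1 -3 37 27 33 -2  0  5 16 29 32 29 25 31 31 32 31 28 32 27 25 29 32 29  1 -2
188   0 -2 32 32 31 -6  0  1  2 -1  3 10 21 30 30 31 32 30 28 25 30 29 32 30 99  2
190  -2 -1 27 28 32  0  4 -1 -2  4  2 -2  3  1 15 20 33 29 30 32 27 35 29 -1 -5  1
192  -5 -2 31 31 30  0 -5 -4 -1  3  1 -3 -4  1 -4 -1  5 10 19 30 36 29 35  4 -2 -7
194  -2  4 30 27 31  1 -2  9  1 10 -4  2 -3 -1 -8  5  0 -3 -1 -3 10 11 24  1  4 -1
196  -2  0 29 31 27 -2 -3  0 -1 -4 -7  3  2  1 -1 -2 -3 -1 -1  3 -2 -4 -4  3  3 -5
198  -3 -2 31 29 28 -3  1  1  0 -5  1  0 -7  2  3 -2 -2  5 -1 -2 -4 -1 -5 -3  2  1
timer top z 0.044478374858507835 max 1.397440157783649
```

View pics/crop.png

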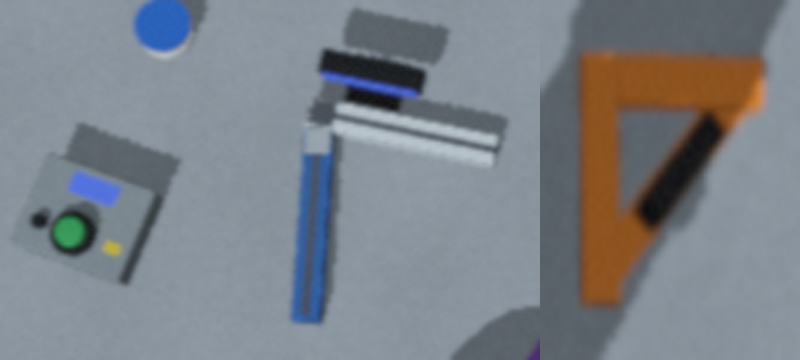

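The crop shows the bar and plate meeting at crop (325,125), the lamp behind the plate, and the square's heel at upper left with its grip on the brace. Next I fit the plate's back edge and the bar's outer edge, which are unbiased silhouettes, then press the button.

Run:
```python
from h import *
d=np.load("top0.npz"); im=d["im"]; P=cloud("top",d["d"]); Z=P[...,2]; g=cv2.cvtColor(im,cv2.COLOR_BGR2GRAY).astype(float)
def fit(uv,z):
    w=onplane("top",uv,z)[:,:2]
    vx,vy,x,y=cv2.fitLine((w*1000).astype(np.float32),cv2.DIST_HUBER,0,.01,.01).ravel()
    r=(w*1000-[x,y])@[-vy,vx]
    return np.array([x,y]),np.array([vx,vy]),r.std(),len(w)
back=[];front=[];backg=[];frontg=[]
for u in range(288,334):
    col=[v for v in range(170,200) if .015<Z[v,u]<.042]
    vc=178+ (u-288)*.2+4
    c=[v for v in col if abs(v-vc)<9]
    if len(c)<5: continue
    back.append((u,min(c)-.5)); front.append((u,max(c)+.5))
    gr=np.diff(g[int(vc)-9:int(vc)+10,u]); 
    i=np.argmax(gr[:10]); backg.append((u,int(vc)-9+i+.5)); j=np.argmin(gr[9:])+9; frontg.append((u,int(vc)-9+j+.5))
for n,p,z in(("back z",back,.03),("back g",backg,.03),("front z",front,.015),("front g top",frontg,.03),("front g bot",frontg,0)):
    q,v,s,k=fit(p,z); v=v*np.sign(v[1]); print(n,q.round(1),"plate yaw",np.degrees(np.arctan2(-v[0],v[1])).round(2),s.round(2),k)
L=[];Rr=[]
hsv=cv2.cvtColor(im,cv2.COLOR_BGR2HSV)
for v in range(194,245):
    c=[u for u in range(262,290) if 95<=hsv[v,u,0]<=115 and hsv[v,u,1]>110]
    L.append((min(c)-.5,v));Rr.append((max(c)+.5,v))
for n,p,z in(("outer top",L,.03),("inner top",Rr,.03),("inner bot",Rr,0)):
    q,v,s,k=fit(p,z); v=v*np.sign(v[0]); print(n,q.round(1),"bar yaw",np.degrees(np.arctan2(v[1],v[0])).round(2),s.round(2),k)
# press
R=np.array([0,1.,0,0]); s=env.get_state(); print(s["orientation"],env.nose_length)
env.grip(0); n=env.nose_length
env.reach([.4582,.381,n+.09],R)
print(env.movel([.4582,.381,n+.066],.1,stop_force=3))
print("t",env.movel([.4582,.381,n+.050],.02,stop_force=9)); s=env.get_state(); print(s["tcp_pos"][2]-n,s["force"],s["time"])
cv2.imwrite("pics/press.png",camera("scene")[0][200:320,360:520].repeat(4,0).repeat(4,1))
```

```text
back z [608.6  41.5] plate yaw -7.78 0.91 46
back g [600.9  43.9] plate yaw -18.53 6.98 46
front z [578.8  40.5] plate yaw -7.31 1.13 46
front g top [575.6  40.2] plate yaw -6.08 2.53 46
front g bot [582.6  41.8] plate yaw -6.06 2.59 46
outer top [476.  158.8] bar yaw 1.8 0.89 51
inner top [477.7 128.4] bar yaw 1.61 0.9 51
inner bot [482.5 131.9] bar yaw 1.61 0.92 51
[-7.97277867e-04  9.91700433e-01  1.28567450e-01 -1.62713492e-04] 0.0726
True
t True
0.061120193997557304 [-0.70665079 -0.87675973  5.50682099] 5.9083
```

View pics/press.png

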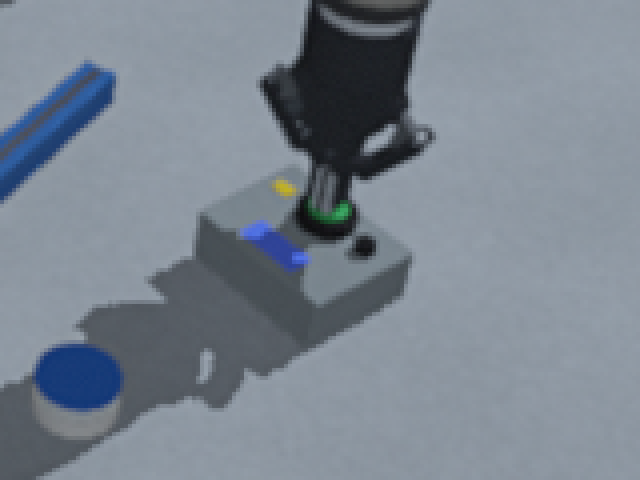

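The closed fingers stand on the green button. The plate yaw is about -7.6° and the fold about 0.163 rad, which is in range. The corner is at about (0.5905, 0.132). I press further, release, then grasp the square.

Run:
```python
from h import *
from scipy.spatial.transform import Rotation as Ro
n=env.nose_length
print(env.movel([.4582,.381,n+.052],.015,stop_force=14)); s=env.get_state(); print(s["tcp_pos"][2]-n,s["force"],s["time"])
env.dwell(.15)
print(env.get_state()["tcp_pos"][2]-n,env.get_state()["force"])
env.movel([.4582,.381,n+.11],.12); env.dwell(.1)
env.grip(.05)
# tool down, tool y along square (1,1): world angle 45+2.6 deg
q=(Ro.from_euler('z',47.6,degrees=True)*Ro.from_euler('x',180,degrees=True)).as_quat()
# candidates: closing line angle a: tool y = R*(0,-1,0)
best=None
for a in (47.6+90,47.6-90):
    q=(Ro.from_euler('z',a,degrees=True)*Ro.from_euler('x',180,degrees=True)).as_quat(); q=q[[3,0,1,2]]
    j=kin.inverse_kinematics([.5175,-.285,.044+.054+.12],q)
    print(a,None if j is None else np.round(j,2))
    if j is not None and (best is None or abs(j[6])<best[0]): best=(abs(j[6]),a,q)
print(best); np.save("q.npy",best[2]); np.save("a.npy",best[1])
env.reach([.5175,-.285,.044+.054+.12],best[2])
print(env.get_state()["time"],env.get_state()["force"])
im,d=camera("top"); im2,_=camera("scene")
cv2.imwrite("pics/pre.png",np.hstack([cv2.resize(im[170:260,370:460],(400,400),interpolation=2),cv2.resize(im2[130:220,220:310],(400,400),interpolation=2)]))
```

```text
True
0.061113285803557016 [-0.56698226 -0.81411221  7.26283637] 6.225
0.061096259790250795 [-1.46834025 -2.22166743  7.09387078]
137.6 [ 1.23  0.77 -1.22  1.79  0.79  1.18  0.59]
-42.4 [ 0.73  0.47 -0.43  1.82  0.24  0.91 -2.12]
(np.float64(0.5858438825615555), 137.6, array([2.21431186e-17, 3.61624570e-01, 9.32323801e-01, 5.70883679e-17]))
10.4 [-0.09779962 -0.25345764  0.16760367]
```

View pics/pre.png

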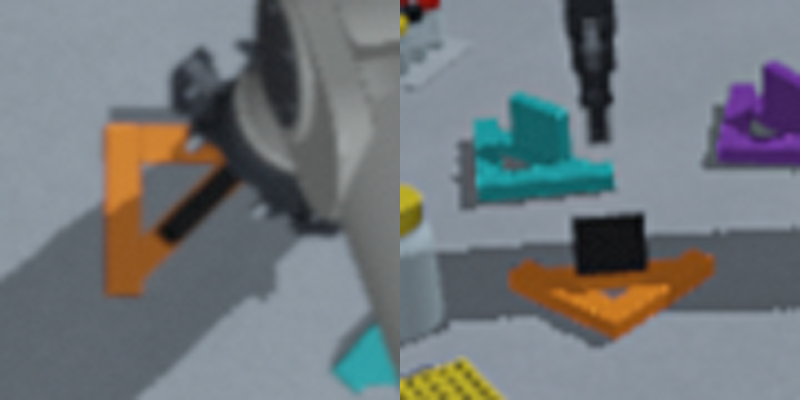

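The grip stands clear, and the gripper hovers directly over it. The button travel needs checking: I compare its measured top height with the lowest tip height of 61.1 mm.

Run:
```python
from h import *
d=np.load("top0.npz"); P=cloud("top",d["d"])[...,2]
c=P[214:221,190:197]; print("btn mean/med",c.mean(),np.median(c),c.std())
print((1000*P[208:228,183:204:1]).round().astype(int))
d=np.load("scene0.npz"); S=cloud("scene",d["d"]); hsv=cv2.cvtColor(d["im"],cv2.COLOR_BGR2HSV)
m=cv2.inRange(hsv,(50,100,50),(85,255,255)); m[:,:420]=0; m[:,470:]=0; m[:230]=0;m[270:]=0
print("scene green",m.sum()//255,np.percentile(S[m>0],[10,50,90],axis=0).round(4))
v,u=np.nonzero(m); print(u.mean(),v.mean(),[onplane("scene",(u.mean(),v.mean()),z).round(4) for z in(.063,.067)])
```

```text
btn mean/med 0.06578059603231008 0.06610847660665146 0.003083221202861545
[[  44   44   44   41   43   45   40   39   42   44   45   42   41   42
    46   45   43   45   41   53   41]
 [  45   37   48   45   45   47   43   39   44   45   46   43   49   44
    44   40   44   43   43   36   40]
 [  45   44   50   42   47   48   42   50   41   57   54   57   51   41
    45   44   43   44   44   48   41]
 [  50   41   43   44   48   40   44   55   55   62   55   58   60   55
    58   41   49   39   47   42   45]
 [  53   56   44   42   43   63   58   54   57   66   66   69   55   58
    54   59   51   42   46   39   44]
 [  54   57   42   41   44   53   56   65   66   64   66   65   63   57
    60   52   53   47   46   46   46]
 [  57   53   49   45   56   52   68   66   62   62   64   68   69   63
    55   60   56   52   43   45 1397]
 [  51   49   43   41   54   67   68   66   61   67   64   68   60   66
    66   57   54   61   43   44   44]
 [  44   51   41   51   60   69   72   68   63   67   67   67   64   66
    66   56   57   57   45   41   43]
 [  41   41   40   54   53   66   67
[... 670 characters left out ...]
   57   53   56   57   61
    61   48   44   42   45   43   45]
 [  47   43   43   43   39   52   42   59   58   54   58   53   55   54
    47   43   39   37   42   41   40]
 [  -2    8   41   45   42   44   46   41   41   48   44   40   48   45
    48   42   43   40   47   39   44]
 [   0   -5   -3   -1   13   41   45   42   44   37   40   50   46   44
    40   46   42   38   45   40   47]
 [   2   -5   -4    0    3   -6   -1   28   43   43   48   45   45   45
    45   43   46   43   41   40   47]]
scene green 83 [[0.4492 0.3752 0.0584]
 [0.4616 0.3862 0.0666]
 [0.4697 0.3965 0.0699]]
441.89156626506025 250.9156626506024 [array([[0.458 , 0.3854, 0.063 ]]), array([[0.4626, 0.3872, 0.067 ]])]
```

The button top is at about 66–67 mm, so the press probably bottomed, but only within about 1 mm. I have time to press again harder, to be sure.

Run:
```python
from h import *
n=env.nose_length; q=np.load("q.npy"); g=[.5175,-.285]
env.grip(0)
env.reach([.459,.383,n+.085],[0,1.,0,0])
print(env.movel([.459,.383,n+.0635],.1)); s=env.get_state(); print(s["tcp_pos"][2]-n,s["force"])
print(env.movel([.459,.383,n+.056],.02,stop_force=22)); s=env.get_state(); print(s["tcp_pos"][2]-n,s["force"],s["time"])
env.dwell(.12); s=env.get_state(); print(s["tcp_pos"][2]-n,s["force"])
env.movel([.459,.383,n+.10],.15)
env.grip(.05)
env.reach([*g,.044+.054+.10],q)
env.movel([*g,.044+.054+.003],.1,stop_force=8)
s=env.get_state(); print(s["tcp_pos"],s["force"],s["time"])
env.grip(0,40); s=env.get_state(); print(s["opening"],s["gripper_force"],s["force"],s["time"])
```

```text
False
0.06316597971675453 [ 1.30942946 -0.23711489  4.00274399]
True
0.061046387080673004 [-1.81408223 -2.17949382  9.18600377] 14.5333
0.06104754358744799 [-1.72685963 -1.56677551 10.42730736]
[ 0.51797515 -0.28503287  0.10169042] [-0.05817384 -0.26318647  0.92335826] 19.5333
0.01748160120426879 40.5383026599884 [-2.09653522 -0.3678989   4.65253825] 19.9167
```

The button bottoms firmly at 61.05 mm, so it was fully down, and it is now released. The grip was caught at 17.5 mm. Next I lift, carry, lower inside the corner and look.

```bash
cat >> h.py <<'E'
from scipy.spatial.transform import Rotation as Ro
C=np.array([.5905,.132]); PSI=-7.6
def quat(psi): return (Ro.from_euler('z',psi+135,degrees=True)*Ro.from_euler('x',180,degrees=True)).as_quat()[[3,0,1,2]]
def rot(a): a=np.radians(a); return np.array([[np.cos(a),-np.sin(a)],[np.sin(a),np.cos(a)]])
def tcp(h,z,off=(0,0),psi=PSI): return [*(C+rot(PSI)@np.array(h)+rot(psi)@(np.array([-.06,-.06])+off)),z]
def st():
    s=env.get_state(); f=rot(-PSI)@np.array(s["force"][:2]); h=rot(-PSI)@(np.array(s["tcp_pos"][:2])-C)+.06
    print("t%.2f heel_nom"%s["time"],(h*1e3).round(2),"z",round(s["tcp_pos"][2],4),"F",f.round(2),round(s["force"][2],2),"tq",np.round(s["torque"],2),"op",round(s["opening"],4)); return s
E
python3 - <<'E'
from h import *
s=env.get_state(); z0=s["tcp_pos"][2]; p=s["tcp_pos"]
env.movel([p[0],p[1],z0+.075],.15)
env.movel(tcp([-.022,-.045],z0+.075),.2,rot=quat(PSI)); st()
env.movel(tcp([-.022,-.045],z0+.002),.12,stop_force=8); st()
a,d=camera("top");b,_=camera("scene"); np.savez("top1.npz",im=a,d=d)
cv2.imwrite("pics/pl.png",np.hstack([cv2.resize(a[160:260,250:350],(400,400),interpolation=2),cv2.resize(b[185:285,280:380],(400,400),interpolation=2)]))
E
```

```text
t22.35 heel_nom [-21.8  -45.96] z 0.1764 F [ 0.56 -0.59] -2.49 tq [-0.03  0.04  0.03] op 0.0177
t23.00 heel_nom [-23.21 -45.91] z 0.1015 F [-1.02 -0.69] 5.04 tq [-0.12 -0.01  0.06] op 0.0173
```

View pics/pl.png

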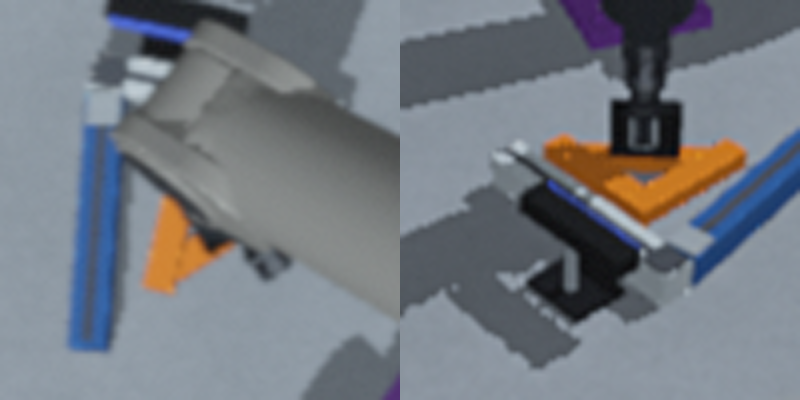

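The square lies flat inside the corner, clear of both bars, gripped on its handle, with the heel pointing at the corner. I tighten the grip, lift 1.5 mm off the bench and push with force limits: first against the plate, then along +y.

Run:
```python
from h import *
env.grip(0,110); z=.1035
env.movel(tcp([-.022,-.045],z),.05); st()
print(env.movel(tcp([.008,-.045],z),.03,stop_force=7)); s=st()
hx=(rot(-PSI)@(np.array(s["tcp_pos"][:2])-C)+.06)[0]
env.movel(tcp([hx-.002,-.045],z),.03)
print(env.movel(tcp([hx-.002,-.006],z),.05,stop_force=25)); st()
print(env.movel(tcp([hx-.002,.010],z),.012,stop_force=14)); st()
a,d=camera("top");b,_=camera("scene"); np.savez("top2.npz",im=a,d=d)
cv2.imwrite("pics/pl2.png",np.hstack([cv2.resize(a[160:260,250:350],(400,400),interpolation=2),cv2.resize(b[185:285,280:380],(400,400),interpolation=2)]))
```

```text
t23.57 heel_nom [-21.7  -44.95] z 0.1036 F [-0.43 -0.39] -1.9 tq [-0.06  0.05  0.02] op 0.0163
True
t24.28 heel_nom [ -0.99 -45.17] z 0.1028 F [ 0.02 -0.04] -2.84 tq [-0.04  0.02  0.02] op 0.0168
False
t25.47 heel_nom [-2.91 -6.02] z 0.1034 F [ 0.36 -0.47] -3.3 tq [-0.3   0.21  0.13] op 0.0168
True
t26.27 heel_nom [-3.24  0.25] z 0.1028 F [ 1.62 -2.73] -0.41 tq [-0.61  0.02  0.08] op 0.0167
```

View pics/pl2.png

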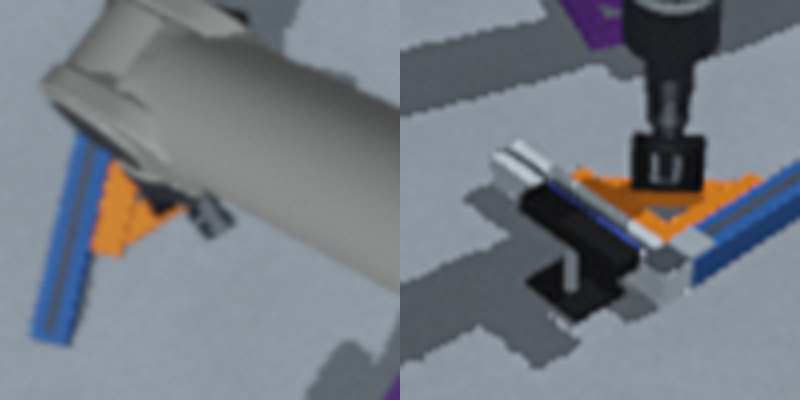

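The bar has swung out and the square's leg lies along it. The heel still needs seating in +x and then +y, so I press with sustained forces and measure the bar's angle.

```bash
cat >> h.py <<'E'
def heel(): return rot(-PSI)@(np.array(env.get_state()["tcp_pos"][:2])-C)+.06
def barangle(im):
    hsv=cv2.cvtColor(im,cv2.COLOR_BGR2HSV); L=[]
    for v in range(205,242):
        c=[u for u in range(252,292) if 95<=hsv[v,u,0]<=115 and hsv[v,u,1]>110]
        if len(c)>4: L.append((min(c)-.5,v))
    w=onplane("top",L,.03)[:,:2]*1000
    vx,vy,x,y=cv2.fitLine(w.astype(np.float32),cv2.DIST_HUBER,0,.01,.01).ravel()
    e=np.degrees(np.arctan(vy/vx)); return "bar yaw %.2f stud %.3f at"%(e,np.radians(e-PSI)),(x,y),len(L)
E
python3 - <<'E'
from h import *
print(barangle(np.load("top2.npz")["im"])); z=.1035
h=heel(); y=h[1]
for dx in (.002,.003,.004,.005,.006):       # step in x until a sustained force
    env.movel(tcp([h[0]+dx,y],z),.02); env.dwell(.1); s=st()
    if (rot(-PSI)@np.array(s["force"][:2]))[0]<-5: break
x=h[0]+dx
for dy in (.001,.002,.003,.004,.005):
    env.movel(tcp([x,y+dy],z),.02); env.dwell(.1); s=st()
    if (rot(-PSI)@np.array(s["force"][:2]))[1]<-12: break
np.save("cmd.npy",[x,y+dy]); a,_=camera("top"); print(barangle(a))
E
```

```text
('bar yaw -7.13 stud 0.008 at', (np.float32(462.98743), np.float32(178.55843)), 37)
t26.78 heel_nom [-1.58 -0.12] z 0.1033 F [-1.4  -3.14] -2.24 tq [-0.51  0.4   0.21] op 0.0163
t27.13 heel_nom [-0.47 -0.19] z 0.1033 F [-2.13 -2.94] -3.05 tq [-0.61  0.46  0.33] op 0.0165
t27.48 heel_nom [ 0.03 -0.12] z 0.1033 F [-3.94 -3.63] -1.18 tq [-0.7   1.04  0.22] op 0.0168
t27.83 heel_nom [ 0.14 -0.06] z 0.1033 F [-6.65 -3.49] 1.19 tq [-0.65  1.58  0.14] op 0.0165
t28.18 heel_nom [0.18 0.07] z 0.1032 F [-7.43 -5.85] 2.37 tq [-1.08  1.74  0.19] op 0.0164
t28.53 heel_nom [0.19 0.24] z 0.1032 F [-7.46 -8.64] 5.12 tq [-1.46  1.88  0.2 ] op 0.0165
t28.88 heel_nom [0.21 0.56] z 0.1032 F [ -8.06 -10.4 ] 7.35 tq [-1.85  2.01  0.22] op 0.0164
t29.23 heel_nom [0.24 1.05] z 0.1032 F [ -9.06 -11.82] 9.46 tq [-2.23  2.06  0.17] op 0.0164
t29.58 heel_nom [0.31 1.58] z 0.1033 F [ -9.9 -14.6] 10.55 tq [-2.49  2.09  0.15] op 0.0163
('bar yaw -7.10 stud 0.009 at', (np.float32(461.46948), np.float32(179.28741)), 37)
```

Run:
```python
from h import *
b,d=camera("scene"); np.savez("scene3.npz",im=b,d=d)
cv2.imwrite("pics/c3.png",cv2.resize(b[200:275,300:400],(800,600),interpolation=2)); st()
```

```text
t29.68 heel_nom [0.29 1.57] z 0.1033 F [ -9.14 -13.75] 11.0 tq [-2.55  2.07  0.18] op 0.0165
```

View pics/c3.png

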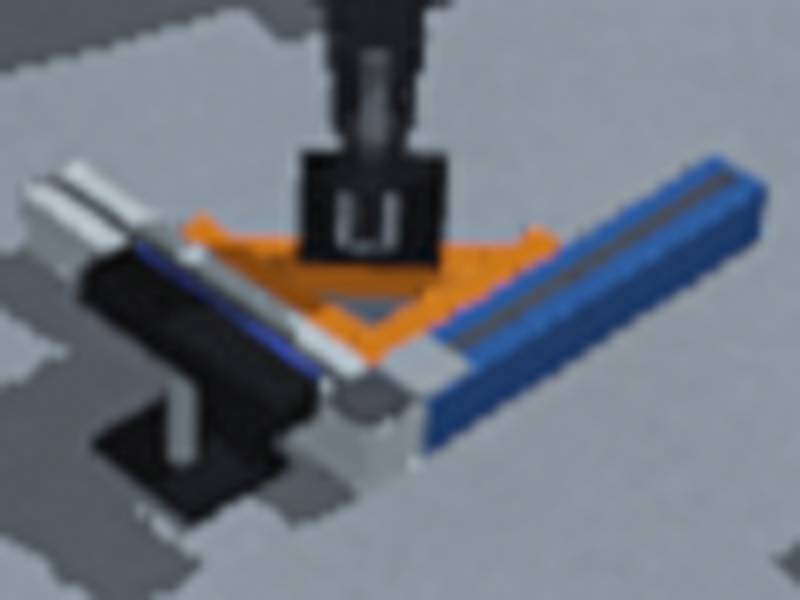

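The picture shows both legs flush along the bars with the heel in the corner, and the fingers touch only the grip. As a last check I read the tool's yaw and tilt and the steady forces.

Run:
```python
from h import *
env.dwell(.6); s=st(); q=np.array(s["orientation"])[[1,2,3,0]]; M=Ro.from_quat(q).as_matrix()
y=-M[:2,1]; x=M[:2,0]
print("yaw",(np.degrees(np.arctan2(x[1],x[0]))-135),"tilt rad",np.arccos(-M[2,2]),M[:,2].round(4),s["gripper_force"],np.abs(s["joint_velocities"]).max())
im=np.load("scene3.npz")["im"]; print([ (u,v) for u,v in [(346,244)]],onplane("scene",(300+372/8,200+360/8),.018).round(4),C)
```

```text
t30.28 heel_nom [0.28 1.57] z 0.1032 F [ -8.66 -14.14] 10.57 tq [-2.56  2.18  0.14] op 0.0165
yaw -7.8625529178999045 tilt rad 0.024795482259707506 [-0.0186 -0.0164 -0.9997] 109.48527932167053 0.002064551824385255
[(346, 244)] [[0.5737 0.1277 0.018 ]] [0.5905 0.132 ]
```

The yaw is within 0.3° of the plate and the tilt is 0.025 rad. The 1.6 mm of tool motion under load matches that tilt, so the heel is hard home in y. I'm handing it in.

```bash
python3 -c "
from cell import job
print(job.job_done())"
```

```text
the job is handed in; nothing more can be done
None
```

The job is handed in: the button was pressed fully down and released, and the orange square is still held in the frame corner. The last readings before hand-in were about 9 N on the plate, 14 N on the blue bar and 0.025 rad tilt, but the judge's result was not shown.

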